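# Flux the teardrop blank at the jeweller's bench

## Task

Draw the long-handled spatula out of the tool block and, holding it in line with the slanting pot, dip the blade's tip down to the bottom of the pot. Then dab the middle of the teardrop-shaped blank with the tip, leaving the blank where it lies, and slide the spatula back upright into the slot it came from, fully home, and let go. Do not touch the other two blanks with the spatula or disturb them or the other two tools in the block.

Things in the scene. Friction and masses are not known exactly. Their poses are not given: they have to be found in the camera images.
- tool_block: Fixed dark wooden block, 60 (x) by 170 (y) by 95 mm high (z up); origin at the centre of its underside. Three upright slots open in its top at x = 0, y = -55, 0, +55 mm, each 22 mm long (y) and 7 mm wide (x), right through the block, mouths bevelled 2 mm. A tool stands in each, in varying order; only the wooden handles show.
- spatula: Loose flat steel spatula, about 90 g, upright in a slot. Flat pale-wood handle, the longest of the three: 14 (x) by 26 (y) by 80 mm (z, up). Origin at the centre of the handle's underside, which rests on the block's top when fully home. Below it hangs the blade, 3 mm thick (x), 16 mm wide (y), 85 mm long with a rounded tip.
- spatula_tip (a point): End of the spatula's blade, 85 mm below the spatula's origin along its -z axis.
- file: Bystander: loose tool standing in another slot, round turned wooden handle with a bulb, 30 mm across at most and 70 mm high. Origin at the centre of the handle's underside. Leave alone.
- scraper: Bystander: loose tool standing in another slot, flat wooden handle 14 by 26 mm like the spatula's but stubby, only 35 mm high. Origin at the centre of the handle's underside. Leave alone.
- pot: Small deep white ceramic pot, open and empty, fixed in a low cradle (foot 110 by 70 mm), leaning 38 degrees from vertical with its mouth roughly towards the robot. Origin at the centre of its underside; z along the pot's axis, out of the mouth. Outside 40 mm across, 70 mm long; inside 32 mm across; inner floor at z = 5, rim at z = 70 mm. Mouth centre 76 mm above the table.
- solder_block: Fixed white soldering block, 85 (x) by 180 (y) by 30 mm high, origin at the centre of its underside. The three blanks lie on it.
- teardrop: Loose brass blank, about 35 g, 4 mm thick, lying flat on the soldering block: a round of radius 16 mm drawn out to one point (at x = +23 mm). Origin at the centre of the round part, on the underside; z up. Which of three places it lies in varies.
- disc: Bystander: loose round brass blank, 32 mm across, 4 mm thick, origin at the centre of its underside. Leave alone.
- square: Bystander: loose square brass blank, 26 by 26 mm, 4 mm thick, origin at the centre of its underside. Leave alone.

How it is judged (in metres and radians):
On the way, in this order (a step that is already met when the one before it is completed fails the run):
1. the spatula is drawn out of its slot: held by the fingers, tip at least 5 mm above the block's top (contact force between the fingers and spatula above 0.5 N and z of spatula_tip in the frame of tool_block above 0.1 m), for 0.1 s.
2. the held spatula's tip is inside the pot within 15 mm of its inner floor, the spatula within 17 degrees of the pot's axis (contact force between the fingers and spatula above 0.5 N and x of spatula_tip in the frame of pot between -0.017 and 0.017 m and y of spatula_tip in the frame of pot between -0.017 and 0.017 m and z of spatula_tip in the frame of pot between 0 and 0.02 m and angle between the z axis of spatula and the z axis of pot, either way round below 0.3 rad), for 0.2 s.
3. the held spatula's tip presses on the teardrop blank's top face within 11 mm of the middle of its round part (contact force between the fingers and spatula above 0.5 N and contact force between spatula and teardrop above 0.3 N and horizontal distance between spatula_tip and teardrop below 0.011 m and z of spatula_tip in the frame of teardrop between 0 and 0.009 m), for 0.1 s.
At the end, for the whole second after the job is handed in: The spatula stands released and at rest in the slot it came from (origin within 8 mm of its start, underside of the handle within 4 mm of the block's top, under 7 degrees from vertical); the teardrop within 12 mm and the disc, square, file and scraper within 10 mm of where they started (distance of spatula from where it was at the start of the episode below 0.008 m and z of spatula in the frame of tool_block between 0.092 and 0.099 m and angle between spatula's own z axis and vertical below 0.12 rad and linear speed of spatula below 0.02 m/s and distance of teardrop from where it was at the start of the episode below 0.012 m and distance of each of disc, square, file, scraper from where it was at the start of the episode below 0.01 m); the robot touches nothing.
It fails at once if the spatula touches the disc or the square blank (contact force between spatula and disc above 0.3 N or contact force between spatula and square above 0.3 N).
It fails at once if the disc or square blank is moved more than 15 mm (distance of any of disc, square from where it was at the start of the episode above 0.015 m).
It fails at once if the file or scraper is moved more than 15 mm (distance of any of file, scraper from where it was at the start of the episode above 0.015 m).
It fails at once if the teardrop blank is pushed more than 15 mm from its place (distance of teardrop from where it was at the start of the episode above 0.015 m).
It also fails if it takes over 72 s, if anything falls off the work surface, if the arm or the gripper's body presses on something with over 40 N, if the wrist force passes 120 N, or if a joint passes its speed limit or range.

## Robot

A 6-joint arm with a two-finger parallel gripper is mounted at the origin on the work surface. World frame = base frame: x ahead of the robot, y to its left, z up, the work surface at z = 0. Lengths are in m, angles in degrees, forces in N, time in s.
With the tool pointing down it reaches from about 0.325 to 0.9 m from the base axis. Payload 6.1 kg.
Tool frame: the origin (TCP) lies on the centre line of the jaws, within the pads' length; the fingertips stand bot.tip_extent ahead of it and the grasp point (between the pads) lies 3 mm ahead of it (bot.tip_extent is the distance from the TCP to the fingertips, in m); z points along the fingers, y is the line along which they close (so a half turn about z gives the same grasp; the last joint's range is limited). The gripper opens to 87 mm and grips with 3 to 60 N. Pads are 19 mm wide; open, the fingers measure 117 mm over their backs; the gripper's body (75 mm by 190 mm) begins 51 mm behind the grasp point.
Start: joints at [-79.418, 12.628, 87.462, -0, 79.91, -7.225], TCP at [0.191, -0.595, 0.245] pointing down, gripper open.
Joint ranges: [-170.65, 170.65], [-52.31, 119.04], [5.05, 147.46], [-71.25, 251.25], [11.57, 151.72], [-153.62, 153.62]. Speed limits (degrees/s): [147.25, 147.25, 172.46, 180, 180, 180].

## Interface

Orientations are given as [roll, pitch, yaw] about the fixed x, y, z axes, in that order (R = Rz(yaw) Ry(pitch) Rx(roll)).
In Python, from workcell import bot gives the robot as it stands. The module is installed in compiled form; this text tells all that it offers.
- The arm moves only by the shell command python3 -m inch 'ROWS' [OPENING]. ROWS is JSON, a list of rows, each a list of 4 numbers: the shift along the tool's x, y, z in cm, then the turn about the tool's z in rad. In form: [[x, y, z, spin], ...]. A call has 1 to 8 rows; each row shifts and turns the commanded pose from where the row before left it, along the tool's axes as they then stand; what a row does not reach is not made up. A row lasts 1/10 s, in which the tool goes at most 50 mm and 8.59 degrees, less where a joint would pass 70% of its speed; a pose out of reach is approached as far as the arm can. A call is refused whole if a number of a shift passes 5 or a number of a turn 0.15, either way. A call with a gripper value outside its range is refused whole. OPENING is the finger opening in cm, from 0 to 8.7, set as the call begins (- or left out, the last holds). The fingers move at their own pace and stop on an object; the grip force is fixed at half the most. Time passes only in rows, so rows that do not move let the fingers close. It gives the time, the measured TCP pose, the force, the opening and the grip force at its end, in the units of the state.
- bot.get_obs(): the state, without advancing time (a new reading comes with each control period).
- bot.snapshot(name): name is "scene" or "top" or "wrist"; returns a dict with "color" (400x640x3 uint8, blue, green, red), "camera_matrix" (3x3 intrinsics, pixels), "R" (3x3) and "t" (3): a world point X has camera coordinates R X + t; the wrist camera has in their place "T_tool_cam" (4x4, takes a point from camera to tool coordinates, whose origin is the TCP and whose axes are the flange's). Camera axes: x right, y down, z forward; pixel columns grow to the right and rows downward; lengths in m; the calibration is good to about 2 mm. A picture is of the moment at which its call begins: read the wrist's pose just before it. There is no depth.
- bot.hand_in(): hands the job in; it is judged then, once.
The state is a dict: "time_s": time; "qpos": joint angles; "joint_vel": joint speeds; "joint_torque": joint torques, N m; "ee_pos": TCP position; "ee_rot": TCP orientation; "force": force on the tool from outside, world axes, zero at the start; "wrist_torque": the same for the moment, N m; "grip_width": finger opening in m; "finger_force": force on a finger pad.
Only numpy, scipy, OpenCV 4.12 (cv2) and the standard library are available. Lean on these libraries where they do the work, as an engineer would, in place of code of your own. Each camera call takes 0.05 s, during which the arm holds its last target. There are 200 camera calls.

## Working session

There is one attempt and no reset: what is moved stays moved. The work goes in short steps, Python scripts to look and compute and a shell command to move; the robot and the scene stay as the last step left them, time stands still between calls to the robot, and variables do not carry over. Pictures are saved under pics/ and viewed, at most 10 in all, crops included, and the job is handed in when it is done.

```bash
mkdir -p pics; cat > h.py <<'E'
import numpy as np, cv2
from workcell import bot
from scipy.spatial.transform import Rotation as Ro
def snap(n,f=None):
    o=bot.get_obs(); s=bot.snapshot(n)
    if n=="wrist":
        T=np.eye(4);T[:3,:3]=Ro.from_euler('xyz',o['ee_rot'],degrees=True).as_matrix();T[:3,3]=o['ee_pos']
        M=np.linalg.inv(T@np.array(s['T_tool_cam']));s['R'],s['t']=M[:3,:3],M[:3,3]
    s['R']=np.array(s['R']);s['t']=np.array(s['t']);s['K']=np.array(s['camera_matrix'])
    if f: cv2.imwrite('pics/'+f,s['color'])
    return s
def ray(s,p):
    d=s['R'].T@np.linalg.inv(s['K'])@np.array([p[0],p[1],1.]);return -s['R'].T@s['t'],d
def onz(s,p,z):
    c,d=ray(s,p);return c+d*(z-c[2])/d[2]
def proj(s,X):
    q=s['K']@(s['R']@np.array(X)+s['t']);return q[:2]/q[2]
E
python3 - <<'E'
from h import *
print(bot.tip_extent, bot.get_obs())
a=snap("top","top.png");b=snap("scene","scene.png")
for s in(a,b):print(-s['R'].T@s['t'])
E
```

```text
0.022 {'time_s': 0.0, 'qpos': array([-7.94187348e+01,  1.26735924e+01,  8.75247521e+01,  1.79776176e-04,
        7.99098106e+01, -7.22430838e+00]), 'joint_vel': array([ 0.00150428,  0.0582132 , -0.03169891,  0.0029442 ,  0.02776556,
       -0.09730264]), 'joint_torque': array([ 1.49868232e-03, -4.94621193e+01, -3.87374747e+01,  6.99164579e-02,
        5.74049936e-02, -1.54128179e-04]), 'ee_pos': array([ 0.19101716, -0.59450005,  0.2434644 ]), 'ee_rot': array([-1.79892726e+02, -1.37764666e-02,  1.78055290e+01]), 'force': array([ 0.21415031, -0.92868262,  0.19310906]), 'wrist_torque': array([-0.02801422,  0.02407509, -0.05171167]), 'finger_force': 0.0, 'grip_width': 0.08716617564988596}
[0.47515198 0.00577007 1.38436876]
[ 1.20208634 -0.33456052  0.81595125]
```

View pics/top.png

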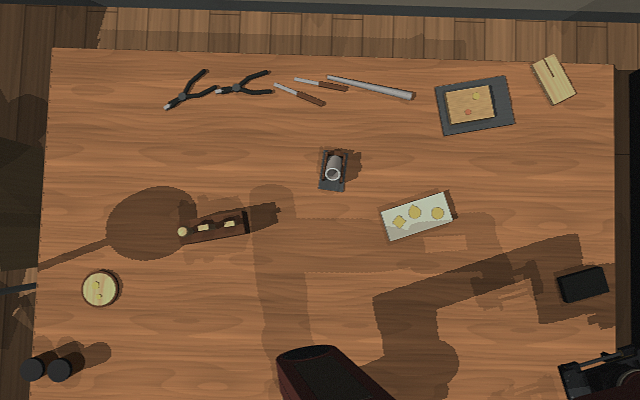

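View pics/scene.png

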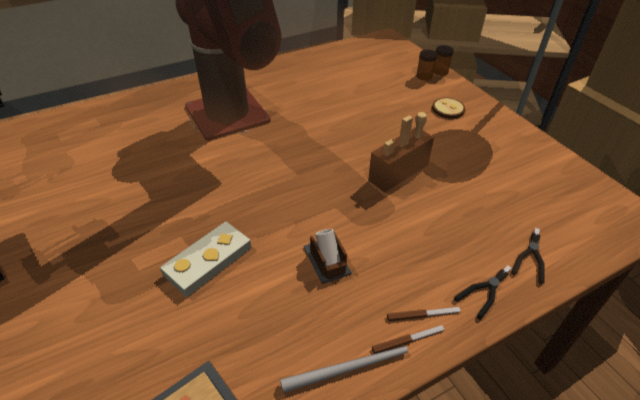

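```bash
python3 - <<'E'
from h import *
a=cv2.imread('pics/top.png');b=cv2.imread('pics/scene.png')
c=[a[195:255,165:265],a[180:250,370:470],a[140:200,290:390],b[95:195,360:440],b[215:300,150:260],b[220:285,290:360]]
c=[cv2.resize(i,(266,300),interpolation=cv2.INTER_CUBIC) for i in c]
c=[cv2.resize(i,(int(266),300)) for i in c]
cv2.imwrite('pics/crop.png',np.vstack([np.hstack(c[:3]),np.hstack(c[3:])]))
E
```

```text
(no output)
```

View pics/crop.png

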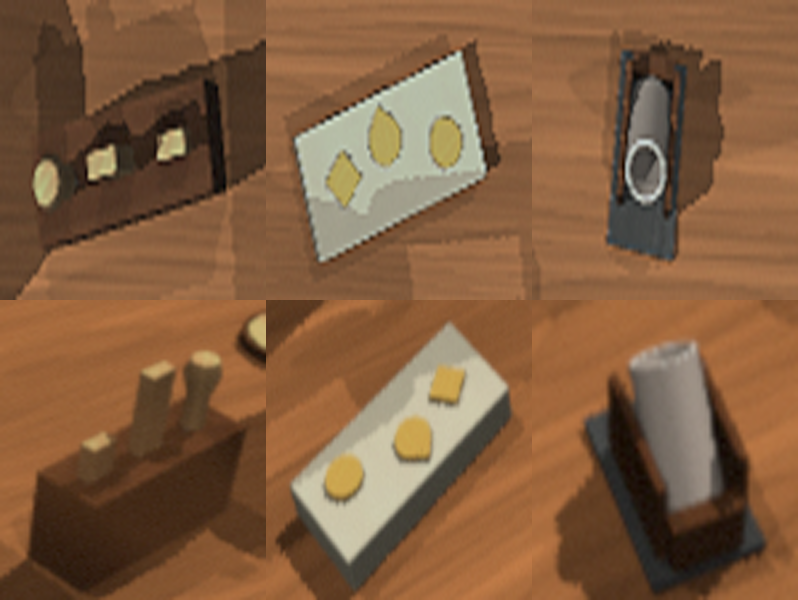

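```bash
python3 - <<'E'
from h import *
s=snap("top");im=s['color'];print(s['K'][0])
hsv=cv2.cvtColor(im,cv2.COLOR_BGR2HSV)
def blobs(m,off,mn=15):
    n,l,st,c=cv2.connectedComponentsWithStats(m.astype(np.uint8))
    return [(c[i]+off,st[i,4],cv2.minAreaRect(np.argwhere(l==i)[:,::-1].astype(np.float32)+np.float32(off))) for i in range(1,n) if st[i,4]>mn]
# handles
g=cv2.cvtColor(im,cv2.COLOR_BGR2GRAY)
x0,y0,x1,y1=170,200,260,250
m=g[y0:y1,x0:x1]>125
B=blobs(m,np.array([x0,y0]))
for (c,a,r),z in zip(sorted(B,key=lambda b:b[0][0]),(.165,.175,.13)): print('handle',c,a,r[1:],onz(s,c,z))
# blanks on solder block
x0,y0,x1,y1=375,185,465,245
sub=hsv[y0:y1,x0:x1]; gold=(sub[...,1]>80)&(sub[...,2]>140)&(sub[...,0]>15)&(sub[...,0]<35)
for c,a,r in blobs(gold,np.array([x0,y0])): print('blank',c,a,r[1:],onz(s,c,.034))
w=((sub[...,1]<60)&(sub[...,2]>120))|gold
B=max(blobs(w,np.array([x0,y0])),key=lambda b:b[1]);
bx=cv2.boxPoints(B[2]);P=np.array([onz(s,p,.03) for p in bx]);print('sold',P,np.linalg.norm(P-np.roll(P,1,0),axis=1))
# pot mouth ring
x0,y0,x1,y1=310,150,360,200
w=(g[y0:y1,x0:x1]>165)&(hsv[y0:y1,x0:x1,1]<60)
for c,a,r in blobs(w,np.array([x0,y0])): print('ring',r,onz(s,r[0],.076))
# foot dark
w=(hsv[y0:y1,x0:x1,2]<90)&(hsv[y0:y1,x0:x1,0]>80)
for c,a,r in blobs(w,np.array([x0,y0])): print('foot',a,r,onz(s,r[0],.01))
E
```

```text
[496.93833066   0.         328.88743002]
handle [181.61290323 231.08064516] 62 ((8.0, 8.0), 0.0) [0.46394496 0.35684636 0.165     ]
handle [202.67272727 227.2       ] 55 ((5.096368789672852, 10.192737579345703), 80.53767395019531) [0.47486932 0.30345092 0.175     ]
handle [228.93478261 223.52173913] 46 ((5.0, 9.0), 90.0) [0.48597611 0.24895345 0.13      ]
blank [414.16101695 211.98305085] 118 ((11.180339813232422, 11.180339813232422), 26.56505012512207) [ 0.53249985 -0.23438867  0.034     ]
blank [437.15740741 212.83333333] 108 ((11.31370735168457, 10.60660171508789), 45.0) [ 0.53198102 -0.29708717  0.034     ]
blank [398.75824176 221.47252747] 91 ((9.214252471923828, 9.526599884033203), 38.65980529785156) [ 0.5054992  -0.19294563  0.034     ]
sold [[ 0.53110618 -0.14236971  0.03      ]
 [ 0.59224953 -0.31375193  0.03      ]
 [ 0.51244568 -0.3410629   0.03      ]
 [ 0.45179681 -0.17019527  0.03      ]] [0.08404902 0.18196257 0.08434775 0.18131198]
ring ((329.9681091308594, 170.6082763671875), (5.666417121887207, 12.929009437561035), 61.38954162597656) [ 0.63389989 -0.00187558  0.076     ]
foot 106 ((332.7901916503906, 170.552734375), (23.730255126953125, 38.59514236450195), 7.696051120758057) [ 0.6422928  -0.01010329  0.01      ]
```

```bash
python3 -m inch '[[0,0,0,-0.146],[0,0,0,-0.146],[0,0,0,-0.146],[0,0,0,-0.146],[0,0,0,-0.146],[0,0,0,-0.146],[0,0,0,-0.146],[0,0,0,-0.146]]' | tail -5
python3 -m inch '[[0,0,0,-0.146],[0,0,0,-0.146],[2,2,0,0],[4,4,0,0],[4,4,0,0],[4,4,0,0],[4,4,0,0],[4,4,0,0]]'|tail -5
python3 -m inch '[[4,4,0,0],[4,4,0,0],[4,2,0,0],[4,2,0,0],[4,2,0,0],[4,2,0,0],[4,2,0,0],[4,2,0,0]]'|tail -5
python3 -m inch '[[4,2,0,0],[4,2,0,0],[4,0,0,0],[4,0,0,0],[4,0,0,0],[2,0,0,0],[0,0,0,0],[0,0,0,0]]'|tail -5
python3 - <<'E'
from h import *
s=snap("wrist","w1.png");print(bot.get_obs()['ee_pos'],-s['R'].T@s['t'],proj(s,[.475,.303,.175]))
E
```

```text
ee_pos: [0.1911, -0.5948, 0.2441]
ee_rot: [-180.0, -0.0, 85.1]
force: [-0.6, 0.1, 0.7]
grip_width: 0.0871
finger_force: 0.0
ee_pos: [0.3455, -0.3612, 0.2443]
ee_rot: [180.0, -0.0, 101.4]
force: [0.6, 0.4, 0.9]
grip_width: 0.0872
finger_force: 0.0
ee_pos: [0.4701, -0.0188, 0.2445]
ee_rot: [180.0, 0.0, 101.5]
force: [0.0, 0.3, -0.2]
grip_width: 0.0871
finger_force: 0.0
ee_pos: [0.4654, 0.2028, 0.2442]
ee_rot: [-180.0, 0.0, 101.5]
force: [1.0, 0.1, -1.2]
grip_width: 0.0869
finger_force: 0.0
[0.46559403 0.20223807 0.24432828] [0.45146461 0.27501714 0.38536896] [367.4076931   74.86442386]
```

View pics/w1.png

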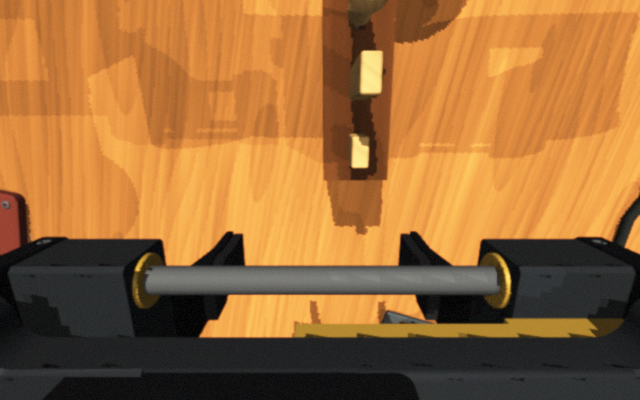

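```bash
python3 - <<'E'
from h import *
s=snap("wrist");im=s['color']
g=im[40:180,340:395,2].astype(int)
v=(g>215).astype(np.uint8)
n,l,st,c=cv2.connectedComponentsWithStats(v)
for i in range(1,n):
    if st[i,4]>60:
        r=cv2.minAreaRect(np.argwhere(l==i)[:,::-1].astype(np.float32)+np.float32([340,40]))
        z=.175 if r[0][1]<110 else .13
        P=np.array([onz(s,p,z) for p in cv2.boxPoints(r)]);e=P-np.roll(P,1,0)
        print(st[i],r,onz(s,r[0],z),np.linalg.norm(e,axis=1),np.degrees(np.arctan2(e[:,1],e[:,0])))
E
```

```text
[ 20  10  22  42 855] ((370.6289367675781, 70.50415802001953), (20.505460739135742, 41.59126281738281), 1.847610354423523) [0.47674025 0.30535146 0.175     ] [0.01302245 0.02412412 0.01259597 0.02415177] [-170.27346942  101.41658515    9.7780102   -77.57283662]
[ 12  95  16  32 422] ((359.5, 150.5), (31.0, 15.0), 90.0) [0.48774533 0.25165037 0.13      ] [0.02494542 0.01197529 0.02495494 0.01229683] [ 102.98998218   11.47913455  -76.27193362 -168.51609584]
[ 46 110   9  30 179] ((390.0, 164.5), (29.0, 8.0), 90.0) [0.51484901 0.24552789 0.13      ] [0.02393063 0.0064676  0.02393978 0.00663188] [ 104.66178657   11.48141087  -74.94557336 -168.51401857]
```

```bash
python3 -m inch '[[2.5,0.8,0,0],[2.5,0.8,0,0],[2.5,0.8,0,0],[2.35,0.7,0,0],[0,0,0,0],[0,0,0,0]]'|tail -5
python3 - <<'E'
from h import *
o=bot.get_obs();y=np.radians(o['ee_rot'][2]);d=np.array([.4767,.3053])-o['ee_pos'][:2]
print(o['ee_pos'],d@[np.cos(y),np.sin(y)],d@[np.sin(y),-np.cos(y)])
E
```

```text
ee_pos: [0.4767, 0.3046, 0.2442]
ee_rot: [-180.0, 0.0, 101.4]
force: [-0.3, 0.8, 0.0]
grip_width: 0.087
finger_force: 0.0
[0.47671815 0.30455106 0.24422546] 0.0007376935928537535 0.0001305654000345698
```

```bash
python3 -m inch '[[0.07,0,2,0],[0,0,2,0],[0,0,2,0],[0,0,1.6,0],[0,0,0.5,0],[0,0,0,0],[0,0,0,0]]'|tail -5
python3 -m inch '[[0,0,0,0],[0,0,0,0],[0,0,0,0],[0,0,0,0],[0,0,0,0],[0,0,0,0],[0,0,0,0],[0,0,0,0]]' 0.5 |tail -5
python3 -m inch '[[0,0,0,0],[0,0,0,0],[0,0,0,0],[0,0,0,0]]' 0.5 |tail -5
```

```text
ee_pos: [0.4769, 0.3062, 0.1645]
ee_rot: [179.9, -0.0, 101.4]
force: [0.4, 0.8, -0.2]
grip_width: 0.087
finger_force: 0.0
ee_pos: [0.4762, 0.3062, 0.1635]
ee_rot: [-180.0, 0.0, 101.5]
force: [-0.2, -0.4, 0.4]
grip_width: 0.0309
finger_force: 0.0
ee_pos: [0.4762, 0.3062, 0.1635]
ee_rot: [-180.0, 0.0, 101.5]
force: [0.4, -0.1, -0.6]
grip_width: 0.0136
finger_force: 30.0
```

```bash
python3 -m inch '[[0,0,-1,0],[0,0,-2,0],[0,0,-2,0],[0,0,-2,0],[0,0,-2,0],[0,0,-3,0],[0,0,-3,0],[0,0,0,0]]'|tail -5
python3 -m inch '[[0,0,0,-0.135],[0,0,0,-0.135],[0,0,0,-0.135],[0,0,0,-0.135],[0,0,0,-0.135],[0,0,0,-0.135],[0,0,0,-0.135],[0,0,0,-0.135]]'|tail -5
python3 -m inch '[[0,0,0,-0.133],[-2,-2.1,0,0],[-4,-4.3,0,0],[-4,-4.3,0,0],[-4,-4.3,0,0],[-4,-4.3,0,0],[-4,-4.3,0,0],[-3,-3.1,0,0]]'|tail -5
python3 -m inch '[[-2.2,-2,0,0],[0,0,0,0],[0,0,0,0],[0,0,0,0]]'|tail -5
python3 - <<'E'
from h import *
s=snap("wrist","w2.png");print(bot.get_obs()['ee_pos'],-s['R'].T@s['t'],proj(s,[.625,-.012,.076]),s['K'])
E
```

```text
ee_pos: [0.4782, 0.3072, 0.3197]
ee_rot: [179.5, -0.1, 101.5]
force: [1.0, 0.6, -0.5]
grip_width: 0.0137
finger_force: 30.0
ee_pos: [0.4758, 0.306, 0.3126]
ee_rot: [-179.9, -0.1, 163.7]
force: [-0.6, 0.3, -1.0]
grip_width: 0.0136
finger_force: 30.0
ee_pos: [0.6575, 0.037, 0.3125]
ee_rot: [-180.0, -0.1, 170.9]
force: [0.6, 0.2, -1.6]
grip_width: 0.0138
finger_force: 30.0
ee_pos: [0.6748, 0.0172, 0.313]
ee_rot: [180.0, -0.1, 171.0]
force: [0.7, -0.2, -0.9]
grip_width: 0.014
finger_force: 30.0
[0.67482804 0.01751443 0.31337374] [0.60272634 0.02841107 0.45427453] [290.13426836 137.88694403] [[313.87198503   0.         321.25832696]
 [  0.         313.87198503 200.53742905]
 [  0.           0.           1.        ]]
```

View pics/w2.png

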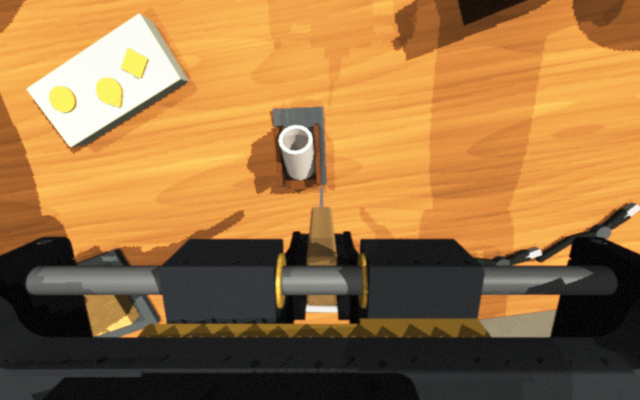

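```bash
python3 - <<'E'
from h import *
s=snap("wrist");im=s['color'];hsv=cv2.cvtColor(im,cv2.COLOR_BGR2HSV)
x0,y0,x1,y1=270,118,325,190
sub=hsv[y0:y1,x0:x1]; w=((sub[...,1]<70)&(sub[...,2]>150)).astype(np.uint8)
n,l,st,c=cv2.connectedComponentsWithStats(w)
i=1+np.argmax(st[1:,4]);cn,_=cv2.findContours((l==i).astype(np.uint8),cv2.RETR_CCOMP,cv2.CHAIN_APPROX_NONE)
cv2.imwrite('pics/m.png',cv2.resize(np.hstack([im[y0-15:y1+10,x0-10:x1+10],cv2.cvtColor(((l==i)*255).astype(np.uint8),cv2.COLOR_GRAY2BGR)[:0+0] if 0 else im[y0-15:y1+10,x0-10:x1+10]*0]),None,fx=5,fy=5,interpolation=0))
for k in cn:
    if len(k)>12: print('contour',len(k),cv2.fitEllipse(k+np.array([x0,y0])), cv2.boundingRect(k+np.array([x0,y0])))
print(st[i]+[x0,y0,0,0,0])
# foot: grey-blue dark
sub=hsv[95:200,255:340];w=((sub[...,0]>85)&(sub[...,0]<130)&(sub[...,2]<130)).astype(np.uint8)
n,l,st,c=cv2.connectedComponentsWithStats(w);i=1+np.argmax(st[1:,4])
pts=np.argwhere(l==i)[:,::-1].astype(np.float32)+np.float32([255,95]);r=cv2.minAreaRect(pts)
P=np.array([onz(s,p,.01) for p in cv2.boxPoints(r)]);e=P-np.roll(P,1,0);print('foot',r,P[:,:2],np.linalg.norm(e,axis=1),np.degrees(np.arctan2(e[:,1],e[:,0])))
for p in[(272,108),(323,107)]: print(onz(s,p,.01))
g=((hsv[...,1]>150)&(hsv[...,2]>180)&(hsv[...,0]>23)&(hsv[...,0]<35)).astype(np.uint8)[:150,20:200]
n,l,st,c=cv2.connectedComponentsWithStats(g)
for j in range(1,n):
    if st[j,4]>50:print('blank',c[j]+[20,0],st[j,4],onz(s,c[j]+[20,0],.034))
E
```

```text
contour 137 ((297.0897216796875, 148.14601135253906), (31.674671173095703, 56.20831298828125), 168.2841796875) (278, 124, 35, 56)
contour 51 ((299.1567077636719, 141.29452514648438), (13.650744438171387, 21.845417022705078), 43.89628601074219) (289, 132, 20, 19)
[ 278  124   35   56 1155]
foot ((310.5, 128.5), (5.0, 1.0), 90.0) [[0.61753404 0.01110169]
 [0.61774873 0.01246397]
 [0.62439978 0.01135609]
 [0.62418416 0.00998811]] [0.00674272 0.00137909 0.00674269 0.00138487] [170.49386793  81.04406893  -9.45704032 -98.95691389]
[ 0.58601287 -0.03595957  0.01      ]
[0.59550812 0.03268407 0.01      ]
blank [134.62737643  62.90494297] 263 [ 0.50785509 -0.18996264  0.034     ]
blank [109.68536585  91.12926829] 410 [ 0.53479658 -0.23152921  0.034     ]
blank [62.36150235 98.80046948] 426 [ 0.53429788 -0.29416936  0.034     ]
```

View pics/m.png

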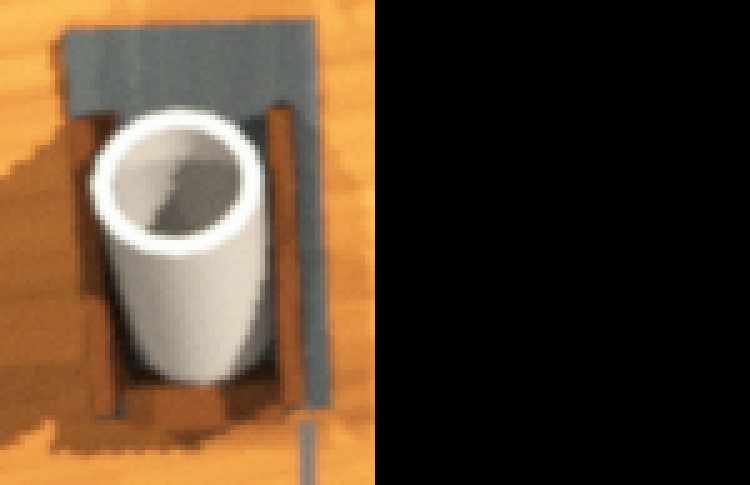

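```bash
python3 - <<'E'
from h import *
s=snap("wrist")
m=onz(s,(295.4,139.3),.076)
c=[onz(s,p,.01) for p in[(272.4,109.4),(323.2,107),(326,184.6)]]
print(m,c)
for a,b in((c[2],c[1]),):
    e=b-a;print(np.linalg.norm(e),np.degrees(np.arctan2(e[1],e[0])))
e=c[1]-c[0];print(np.linalg.norm(e),np.degrees(np.arctan2(e[1],e[0]))+90)
# mouth from top cam
t=snap("top");print('top',onz(t,(332.9,174),.076))
# pot back-bottom px (205,383)/5 : underside edge
print(proj(s,m),bot.get_obs()['ee_pos'])
# blade edge at tip px
X=bot.get_obs()['ee_pos'];print('tip proj',proj(s,X-[0,0,.1535]))
E
```

```text
[ 0.62795509 -0.00596407  0.076     ] [array([ 0.58805848, -0.03581871,  0.01      ]), array([0.59571066, 0.03295097, 0.01      ]), array([0.70297722, 0.02036529, 0.01      ])]
0.10800237603602057 173.30802961266966
0.06919411405709013 173.65066908707132
top [ 0.62510319 -0.0098876   0.076     ]
[295.4 139.3] [0.67506203 0.01746298 0.3138955 ]
tip proj [321.07637347 191.50008284]
```

```bash
python3 -m inch '[[0,-1,0,-0.044],[1,-1.87,0,0],[1.5,0,1.5,0],[1.6,0,2,0],[0,0,1.6,0],[0,0,0.5,0],[0,0,0,0],[0,0,0,0]]'|tail -5
python3 - <<'E'
from h import *
s=snap("wrist","w3.png");X=bot.get_obs()['ee_pos'];print(X,proj(s,X-[0,0,.1535]),proj(s,[.628,-.006,.076]))
c=s['color'][100:260,220:400];cv2.imwrite('pics/w3c.png',cv2.resize(c,None,fx=3.5,fy=3.5))
d=X[:2]-[.628,-.006];u=np.array([-.9936,.113]);print('h',d@u,'lat',d@[.113,.9936])
E
```

```text
ee_pos: [0.6319, -0.0074, 0.2583]
ee_rot: [-180.0, 0.1, 173.5]
force: [0.5, 0.0, -0.9]
grip_width: 0.0138
finger_force: 30.0
[ 0.63201711 -0.00751392  0.25864543] [321.13342458 191.21678052] [322.11834561 180.66028533]
h -0.0041624778934096045 lat -0.0010502965077620076
```

View pics/w3c.png

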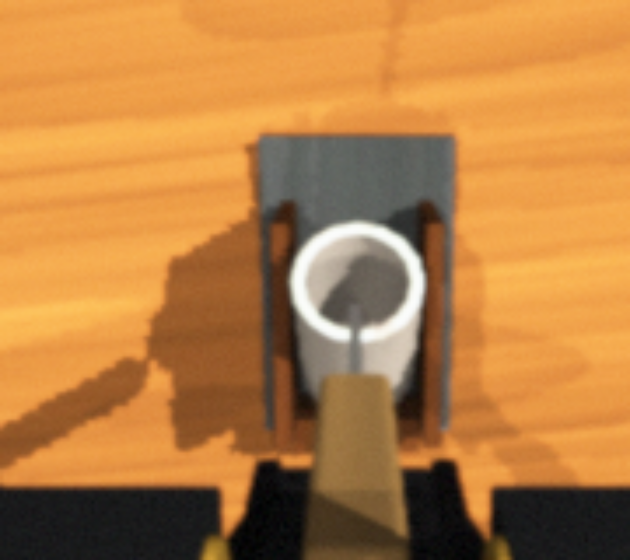

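```bash
python3 -m inch '[[0.15,0.1,1,0],[0,0,1.5,0],[0,0,1,0],[0,0,0.4,0],[0,0,0.3,0],[0,0,0,0]]'|tail -5
python3 -m inch '[[0,0,0.3,0],[0,0,0.3,0],[0,0,0.3,0],[0,0,0,0]]'|tail -5
```

```text
ee_pos: [0.6294, -0.0063, 0.2148]
ee_rot: [180.0, -0.1, 173.5]
force: [-0.9, 0.2, -1.2]
grip_width: 0.0138
finger_force: 30.0
ee_pos: [0.6294, -0.0063, 0.206]
ee_rot: [180.0, -0.0, 173.5]
force: [0.1, -0.5, -0.6]
grip_width: 0.0138
finger_force: 30.0
```

```bash
python3 -m inch '[[0.4,0,0,0],[0.4,0,0,0],[0.4,0,0.1,0],[0.4,0,0.1,0]]'|tail -5
python3 -m inch '[[0.4,0,0.1,0],[0.4,0,0.1,0],[0.4,0,0.1,0],[0.4,0,0.1,0]]'|tail -5
```

```text
ee_pos: [0.6148, -0.0047, 0.2065]
ee_rot: [-180.0, 0.2, 173.5]
force: [2.3, -1.1, 6.0]
grip_width: 0.0138
finger_force: 30.0
ee_pos: [0.5978, -0.0027, 0.2011]
ee_rot: [-180.0, 0.1, 173.5]
force: [1.0, 0.3, 4.4]
grip_width: 0.0138
finger_force: 30.0
```

```bash
python3 -m inch '[[0.4,0,0.3,0],[0.4,0,0.3,0],[0.4,0,0.3,0],[0.4,0,0.3,0],[0.4,0,0.3,0],[0.2,0,0.3,0]]'|tail -5
python3 - <<'E'
from h import *
s=snap("wrist","w4.png");b=snap("scene","s4.png")
c=s['color'][60:300,160:480];d=b['color'][180:300,270:390]
cv2.imwrite('pics/w4c.png',np.hstack([cv2.resize(c,(400,300)),cv2.resize(d,(300,300))]))
E
```

```text
ee_pos: [0.5754, -0.0001, 0.182]
ee_rot: [180.0, -0.0, 173.5]
force: [1.2, -0.0, 3.0]
grip_width: 0.0137
finger_force: 30.0
```

View pics/w4c.png

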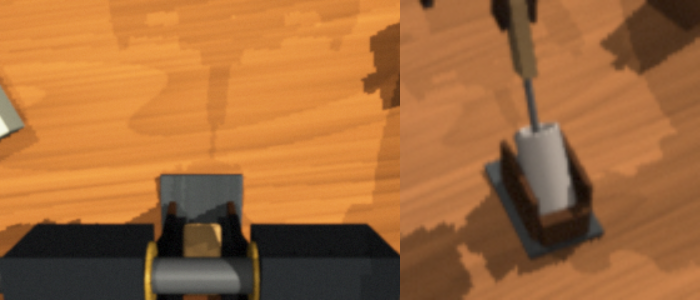

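```bash
python3 -m inch '[[0.3,0,0.35,0],[0.3,0,0.35,0],[0.25,0,0.4,0],[0.2,0,0.4,0]]'|tail -5
python3 -m inch '[[0.1,0,0.4,0],[0.1,0,0.4,0],[0,0,0.4,0],[0,0,0.3,0],[0,0,0,0]]'|tail -5
python3 - <<'E'
from h import *
b=snap("scene","s5.png");o=bot.get_obs();X=o['ee_pos'];print(X)
for t in (20,30,38,45,52):
    t=np.radians(t);a=np.array([-.9936*np.sin(t),.113*np.sin(t),np.cos(t)]);G=X-[0,0,.003]
    print(proj(b,G),proj(b,G-a*.0655),proj(b,G-a*.088))
d=b['color'][180:300,270:390]
cv2.imwrite('pics/s5c.png',cv2.resize(d,(600,600),interpolation=cv2.INTER_CUBIC))
E
```

```text
ee_pos: [0.5652, 0.001, 0.1672]
ee_rot: [-180.0, -0.0, 173.5]
force: [0.6, 0.2, 2.5]
grip_width: 0.0139
finger_force: 30.0
ee_pos: [0.5633, 0.0012, 0.1518]
ee_rot: [-180.0, -0.0, 173.5]
force: [2.6, -0.1, -0.4]
grip_width: 0.0135
finger_force: 30.0
[0.56334842 0.00124343 0.15191941]
[313.76643398 187.56337623] [317.64424968 214.91252163] [318.9255337  223.94905806]
[313.76643398 187.56337623] [319.43538934 216.58066584] [321.33382047 226.29803397]
[313.76643398 187.56337623] [320.77504032 217.31367698] [323.14913383 227.39128622]
[313.76643398 187.56337623] [321.85573931 217.49209539] [324.62445213 227.73574734]
[313.76643398 187.56337623] [322.83217425 217.22484837] [325.96792322 227.48445519]
```

View pics/s5c.png

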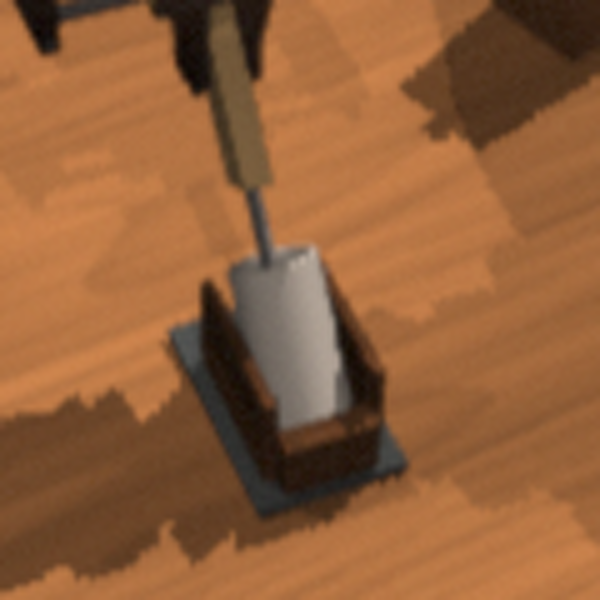

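```bash
python3 -m inch '[[-0.15,0,0.2,0],[-0.15,0,0.2,0],[-0.15,0,0.2,0],[0,0,0,0],[0,0,0,0],[0,0,0,0],[0,0,0,0]]'|tail -5
python3 -m inch '[[-0.12,0,0.15,0],[-0.12,0,0.15,0],[0,0,0,0],[0,0,0,0],[0,0,0,0],[0,0,0,0]]'|tail -5
python3 - <<'E'
from h import *
b=snap("scene","s6.png");X=bot.get_obs()['ee_pos'];print(X)
d=b['color'][205:240,300:345]
cv2.imwrite('pics/s6c.png',cv2.resize(d,None,fx=12,fy=12,interpolation=cv2.INTER_CUBIC))
for t in (30,38,45):
    t=np.radians(t);a=np.array([-.9936*np.sin(t),.113*np.sin(t),np.cos(t)]);G=X-[0,0,.003]
    print((proj(b,G-a*.0655)-[300,205])*12)
g=cv2.cvtColor(b['color'],cv2.COLOR_BGR2HSV)
for r in range(212,232): print(r,' '.join('%3d/%3d'%(g[r,c,1],g[r,c,2]) for c in range(314,330)))
E
```

```text
ee_pos: [0.5679, 0.0007, 0.1465]
ee_rot: [-180.0, -0.0, 173.5]
force: [0.5, -0.7, -0.3]
grip_width: 0.0139
finger_force: 30.0
ee_pos: [0.5704, 0.0005, 0.1435]
ee_rot: [180.0, -0.0, 173.5]
force: [1.4, 0.2, -0.9]
grip_width: 0.0138
finger_force: 30.0
[5.70337520e-01 4.22916378e-04 1.43488575e-01]
[247.51766305 197.8447658 ]
[263.69393352 207.13458784]
[276.75568838 209.73270899]
212 153/138 134/ 78 122/ 71 126/ 83 121/116 123/118 126/119 125/120 123/120 138/137 159/178 159/188 161/188 157/190 162/192 160/191
213 157/154 146/ 82 131/ 66 132/ 77 128/112 124/119 126/119 126/119 122/121 134/126 158/160 161/188 160/190 159/193 159/192 156/194
214 155/158 144/ 94 136/ 71 124/ 78 125/110 124/121 126/119 123/120 129/119 136/122 148/148 160/186 156/193 157/192 162/191 160/190
215 157/159 145/109 127/ 76 118/ 78 124/103 124/119 123/122 126/121 132/118 129/121 147/144 157/188 159/191 160/190 161/188 159/186
216 154/161 153/118 135/ 83 129/ 73 119/ 90 130/118 131/119 123/120 125/120 126/121 146/136 156/185 160/187 158/189 160/188 160/187
217 160/166 154/144 133/ 90 126/ 71 126/ 81 122/117 123/120
[... 1220 characters left out ...]
 157/187 162/191 159/194 160/194 158/195
227 161/169 161/166 158/170 158/177 159/181 159/180 155/166 104/ 88  31/ 65  66/ 97 127/151 157/190 165/192 158/195 159/191 156/190
228 160/166 159/165 157/166 158/168 155/174 161/179 158/171 126/109  48/ 64  58/ 88 113/142 149/187 150/189 146/187 139/184 136/185
229 162/164 161/162 160/164 162/164 164/170 157/187 152/178 127/124  53/ 68  40/ 77  75/125  96/178  88/179  90/165  92/156  94/154
230 159/164 160/167 158/169 159/170 158/173 146/188 117/187 104/157  62/ 74  30/ 69  39/104  55/149  45/147  46/134  46/123  51/115
231 160/171 162/170 160/169 155/166 139/149 108/151  83/157  76/144  45/ 73  21/ 61  30/ 95  36/121  37/124  38/122  40/115  39/105
```

```bash
python3 -m inch '[[0.47,0,-0.6,0],[0.47,0,-0.6,0],[0.47,0,-0.6,0],[0.47,0,-0.6,0],[0.47,0,-0.6,0]]'|tail -5
python3 -m inch '[[-0.48,0,-0.45,0],[-0.48,0,-0.45,0],[-0.48,0,-0.45,0],[-0.48,0,-0.45,0]]'|tail -5
python3 -m inch '[[-0.52,0,-0.3,0],[-0.52,0,-0.3,0],[-0.52,0,-0.3,0],[-0.52,0,-0.3,0],[-0.52,0,-0.3,0]]'|tail -5
python3 -m inch '[[-0.52,0,-0.16,0],[-0.52,0,-0.16,0],[-0.52,0,-0.16,0],[-0.52,0,-0.16,0],[-0.52,0,-0.16,0],[-0.4,0,0,0]]'|tail -5
python3 -m inch '[[-0.4,0,0,0],[-0.4,0,0,0],[-0.4,0,0,0],[0,0,0,0]]'|tail -5
python3 - <<'E'
from h import *
s=snap("wrist","w7.png");b=snap("scene","s7.png");X=bot.get_obs()['ee_pos']
print(X,(X[:2]-[.628,-.006])@[-.9936,.113]); G=X-[0,0,.003]
for t in(-10,0,10,20):
    t=np.radians(t);a=np.array([-.9936*np.sin(t),.113*np.sin(t),np.cos(t)])
    print(proj(b,G-a*.0655)-[270,150],proj(s,G-a*.0655)-[220,100],proj(s,G-a*.120)-[220,100])
cv2.imwrite('pics/v7.png',np.hstack([cv2.resize(s['color'][100:260,220:380],(400,400)),cv2.resize(b['color'][150:270,270:390],(400,400))]))
E
```

```text
ee_pos: [0.5465, 0.0032, 0.1743]
ee_rot: [-180.0, 0.0, 173.5]
force: [1.1, 0.4, -2.0]
grip_width: 0.0137
finger_force: 30.0
ee_pos: [0.5657, 0.001, 0.1908]
ee_rot: [180.0, -0.2, 173.5]
force: [-0.4, -0.2, -3.4]
grip_width: 0.014
finger_force: 30.0
ee_pos: [0.5923, -0.0021, 0.2064]
ee_rot: [180.0, -0.0, 173.5]
force: [-2.6, 1.9, -3.8]
grip_width: 0.0135
finger_force: 30.0
ee_pos: [0.6223, -0.0055, 0.2148]
ee_rot: [180.0, 0.0, 173.5]
force: [-4.0, -0.0, -0.6]
grip_width: 0.0137
finger_force: 30.0
ee_pos: [0.6343, -0.0069, 0.2148]
ee_rot: [180.0, 0.1, 173.5]
force: [-1.8, 0.6, 1.1]
grip_width: 0.0138
finger_force: 30.0
[ 0.63408988 -0.00686314  0.21465757] -0.0061484390842622885
[54.52793151 56.84439828] [101.34829783 104.6500865 ] [101.27204625  76.09024186]
[56.671674   60.91263126] [101.35208369 119.69935481] [101.27971053  99.15432673]
[58.86535666 64.3483436 ] [101.35900297 135.2539091 ] [101.29092456 122.37918276]
[61.05185325 67.04349575] [101.36893912 151.23545763] [101.30563479 145.95172809]
```

View pics/v7.png

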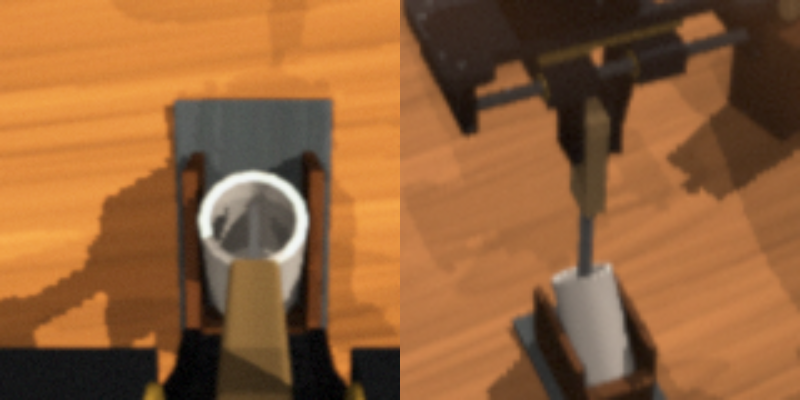

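```bash
python3 -m inch '[[0,0,-1,0],[0,0,-2,0],[0,0,-2,0],[0,0,-2,0],[0,0,-1,0],[0,0,-1,0],[0,0,0,0],[0,0,0,0]]'|tail -5
python3 - <<'E'
from h import *
s=snap("wrist","w8.png");w2=cv2.imread('pics/w2.png');X=bot.get_obs()['ee_pos'];print(X)
for n,im in(('w2',w2),('w8',s['color'])):
    h=cv2.cvtColor(im,cv2.COLOR_BGR2HSV);print(n)
    for r in list(range(176,214,2)): print(r,' '.join('%3d/%3d'%(h[r,c,1],h[r,c,2]) for c in (315,317,319,320,321,322,323,325,328)))
E
```

```text
ee_pos: [0.6336, -0.0068, 0.304]
ee_rot: [180.0, -0.0, 173.5]
force: [-0.5, 0.6, -0.4]
grip_width: 0.0137
finger_force: 30.0
[ 0.63332418 -0.00675611  0.30343541]
w2
176 183/ 57 191/143 181/151 158/132  70/ 95   6/ 92   8/ 97  77/119 181/215
178 181/ 62 186/147 184/150 153/137  74/100  11/ 92  16/ 97  57/112 183/199
180 177/ 85 188/145 173/147 152/129  56/ 95   6/ 92   8/ 97  49/110 180/197
182 182/ 87 183/146 179/145 148/129  56/100  11/ 92  13/100  50/117 182/214
184 189/132 168/120 134/114 123/118  86/119  57/111  61/109 102/153 182/214
186 186/155 184/169 178/188 158/190 157/188 161/181 170/192 181/210 186/203
188 185/183 183/195 139/180  62/148  40/135  83/154 148/184 182/218 180/229
190 179/212 183/212 141/188  65/146  36/134  74/152 145/187 185/225 175/243
192 177/229 182/228 142/205  71/154  29/133  76/150 139/195 183/227 175/241
194 175/242 174/242 149/224  81/160  36/134  81/161 140/213 172/241 175/240
196 177/240 179/239 147/220  75/163  39/136  79/161 143/211 176/238 177/240
198 180/241 178/241 146/226  78/160  38/136  82/165 141/217 172/244 173/244
200 174/245 173/244 13
[... 1256 characters left out ...]
  37/209  35/219
196  41/155  40/165  35/162  28/138  22/130  24/140  29/170  35/209  35/218
198  42/152  42/164  35/162  26/138  19/132  23/135  33/161  38/208  35/218
200  42/153  41/166  38/162  33/141  31/131  28/138  35/166  35/209  33/217
202  44/156  40/164  37/159  34/141  29/133  28/136  37/159  39/209  38/197
204 122/173 119/173 117/170 122/165 124/161 121/158 110/165 100/178 101/171
206 143/175 146/178 147/174 147/167 146/166 146/164 144/168 152/164 141/166
208 147/177 144/174 146/173 149/169 144/168 148/164 145/164 144/165 145/165
210 146/176 149/174 144/173 149/169 144/166 146/164 147/165 146/161 147/165
212 139/178 144/177 147/173 145/171 146/168 144/166 146/162 151/159 152/161
```

```bash
python3 -m inch '[[0,-2,0,0],[0.1,-4,0,0],[0.2,-5,0,0],[0.2,-5,0,0],[0.2,-4,0,0],[0,-2,0,0],[0,-1,0,0],[0,0,0,0]]'|tail -5
python3 - <<'E'
from h import *
s=snap("wrist","w9.png");o=bot.get_obs();X=o['ee_pos'];print(X)
hsv=cv2.cvtColor(s['color'],cv2.COLOR_BGR2HSV)
print(proj(s,[.533,-.2315,.034]))
g=((hsv[...,1]>150)&(hsv[...,2]>150)&(hsv[...,0]>21)&(hsv[...,0]<35)).astype(np.uint8);g[235:]=0
n,l,st,c=cv2.connectedComponentsWithStats(g)
for j in range(1,n):
    if st[j,4]>150:
        cn,_=cv2.findContours((l==j).astype(np.uint8),cv2.RETR_EXTERNAL,cv2.CHAIN_APPROX_NONE)
        dt=cv2.distanceTransform(np.pad((l==j).astype(np.uint8),1)*255,cv2.DIST_L2,5)[1:-1,1:-1]
        q=np.unravel_index(dt.argmax(),dt.shape)[::-1]
        p=cn[0][:,0];far=p[np.argmax(np.linalg.norm(p-c[j],axis=1))]
        P=np.array([onz(s,k,.034)[:2] for k in p]);C=onz(s,c[j],.034)[:2];I=onz(s,q,.034)[:2]
        print(c[j],st[j],C,'incircle',I,dt.max(),'far',onz(s,far,.034)[:2],np.linalg.norm(onz(s,far,.034)[:2]-I),np.ptp(P,axis=0))
E
```

```text
ee_pos: [0.6004, -0.2348, 0.3037]
ee_rot: [180.0, -0.1, 173.4]
force: [-0.1, 0.5, -0.4]
grip_width: 0.0141
finger_force: 30.0
[ 0.60077199 -0.23362283  0.30396981]
[317.44937272 117.61259433]
[346.75070822  92.42209632] [335  80  25  26 353] [ 0.50716419 -0.19183963] incircle [ 0.50074218 -0.19217164] 5.6 far [ 0.52249782 -0.18918082] 0.02196026097087959 [0.03010865 0.03024303]
[316.73364486 119.07476636] [306 107  22  26 428] [ 0.53467554 -0.23261224] incircle [ 0.5326255  -0.22820568] 7.1969 far [ 0.55151447 -0.22653477] 0.018962738768536564 [0.03179799 0.02717843]
[267.86104218 124.22828784] [257 113  23  24 403] [ 0.53385377 -0.29514709] incircle [ 0.53662754 -0.29025936] 6.5906997 far [ 0.54811426 -0.29987456] 0.014979885228566392 [0.02813313 0.02879994]
```

```bash
python3 -m inch '[[1.5,-0.2,0,0],[2.5,-0.3,0,0],[2.4,-0.16,1,0],[0,0,3,0],[0,0,3,0],[0,0,2,0],[0,0,1.2,0],[0,0,0,0]]'|tail -5
python3 -m inch '[[0,0,0.2,0],[0,0,0.2,0],[0,0,0,0]]'|tail -5
python3 - <<'E'
from h import *
s=snap("wrist","w10.png");X=bot.get_obs()['ee_pos'];tip=X+np.array([-.9936,.113,0])*.0035-[0,0,.1535];print(X,tip,proj(s,tip),proj(s,[.532,-.233,.034]))
E
```

```text
ee_pos: [0.5358, -0.2317, 0.2006]
ee_rot: [179.9, -0.2, 173.6]
force: [-0.7, -0.2, -1.0]
grip_width: 0.0136
finger_force: 30.0
ee_pos: [0.5369, -0.2339, 0.1995]
ee_rot: [-180.0, 0.1, 173.5]
force: [-0.2, -0.8, -1.1]
grip_width: 0.0138
finger_force: 30.0
[ 0.53676032 -0.23394301  0.19944387] [ 0.53328272 -0.23354751  0.04594387] [321.26647402 187.3037536 ] [321.66226404 183.24657492]
```

```bash
python3 -m inch '[[0.1,0.1,0.4,0],[0,0,0.4,0],[0,0,0,0],[0,0,0,0]]'|tail -5
python3 -m inch '[[0,0,0.15,0],[0,0,0,0],[0,0,0,0]]'|tail -5
python3 -m inch '[[0,0,0.15,0],[0,0,0,0],[0,0,0,0]]'|tail -5
```

```text
ee_pos: [0.5352, -0.2326, 0.1902]
ee_rot: [180.0, -0.0, 173.5]
force: [-0.9, -0.3, -1.0]
grip_width: 0.014
finger_force: 30.0
ee_pos: [0.5354, -0.2327, 0.189]
ee_rot: [-180.0, -0.0, 173.5]
force: [0.1, -0.2, -0.1]
grip_width: 0.0137
finger_force: 30.0
ee_pos: [0.5354, -0.2326, 0.1874]
ee_rot: [180.0, -0.0, 173.5]
force: [-1.3, 0.1, -1.2]
grip_width: 0.014
finger_force: 30.0
```

```bash
for i in 1; do python3 -m inch '[[0,0,0.15,0],[0,0,0,0],[0,0,0,0]]'|grep -E "pos|force:"; python3 -m inch '[[0,0,0.1,0],[0,0,0,0],[0,0,0,0]]'|grep -E "pos|force:"; done
```

```text
ee_pos: [0.5357, -0.2328, 0.1866]
force: [0.3, -0.1, 2.7]
finger_force: 30.0
ee_pos: [0.5359, -0.2329, 0.1863]
force: [-0.7, 0.5, 6.1]
finger_force: 30.0
```

```bash
python3 -m inch '[[0,0,-0.5,0],[0,0,-1,0],[0,0,-2,0],[0,0,-3,0],[0,0,-3,0],[0,0,-3,0],[0,0,-2,0],[0,0,0,0]]'|grep -E "pos|force:"
python3 - <<'E'
from h import *
s=snap("top","t2.png");hsv=cv2.cvtColor(s['color'],cv2.COLOR_BGR2HSV)
x0,y0,x1,y1=375,185,465,245
sub=hsv[y0:y1,x0:x1]; gold=((sub[...,1]>80)&(sub[...,2]>140)&(sub[...,0]>15)&(sub[...,0]<35)).astype(np.uint8)
n,l,st,c=cv2.connectedComponentsWithStats(gold)
for i in range(1,n):
    if st[i,4]>15: print(c[i]+[x0,y0],st[i,4])
E
python3 -m inch '[[0,0,0,0.14],[0,0,0,0.14],[0,0,0,0.14],[0,0,0,0.14],[0,0,0,0.14],[0,0,0,0.14],[0,0,0,0.14],[0,0,0,0.14]]'|grep -E "rot|pos"
python3 -m inch '[[0,0,0,0.137],[2,0,0,0],[4,0.4,0,0],[4,0.4,0,0],[5,0.5,0,0],[5,0.5,0,0],[5,0.5,0,0],[5,0.5,0,0]]'|grep -E "rot|pos"
python3 -m inch '[[5,0.5,0,0],[5,0.5,0,0],[4,0.4,0,0],[4,0.3,0,0],[3,0.3,0,0],[0,0,0,0],[0,0,0,0]]'|grep -E "rot|pos"
python3 - <<'E'
from h import *
o=bot.get_obs();y=np.radians(o['ee_rot'][2]);d=np.array([.4771,.3018])-o['ee_pos'][:2]
print(o['ee_pos'],d@[np.cos(y),np.sin(y)],d@[np.sin(y),-np.cos(y)])
E
```

```text
ee_pos: [0.5367, -0.2334, 0.3344]
force: [0.5, -0.3, -0.2]
finger_force: 30.0
[398.74468085 221.46808511] 94
ee_pos: [0.5346, -0.2322, 0.3274]
ee_rot: [-179.9, -0.2, 109.0]
ee_pos: [0.5016, 0.0686, 0.3286]
ee_rot: [-179.9, -0.0, 101.6]
ee_pos: [0.4799, 0.2758, 0.3286]
ee_rot: [-179.9, 0.0, 101.7]
[0.479941   0.27575524 0.32856027] 0.026080565542454703 0.002491001036174236
```

```bash
python3 -m inch '[[1.3,0.13,0,0.002],[1.3,0.12,0,0],[0,0,0,0],[0,0,0,0],[0,0,0,0]]'|grep -E "rot|pos"
python3 - <<'E'
from h import *
s=snap("wrist","w11.png");o=bot.get_obs();h=cv2.cvtColor(s['color'],cv2.COLOR_BGR2HSV)
y=np.radians(o['ee_rot'][2]);d=np.array([.4771,.3018])-o['ee_pos'][:2]
print(o['ee_pos'],o['ee_rot'],d@[np.cos(y),np.sin(y)],d@[np.sin(y),-np.cos(y)])
for r in list(range(172,212,2)): print(r,' '.join('%3d/%3d'%(h[r,c,1],h[r,c,2]) for c in (315,317,319,320,321,322,323,325,328)))
t=snap("top","t3.png")
x0,y0,x1,y1=375,185,465,245
sub=cv2.cvtColor(t['color'],cv2.COLOR_BGR2HSV)[y0:y1,x0:x1]; gold=((sub[...,1]>80)&(sub[...,2]>140)&(sub[...,0]>15)&(sub[...,0]<35)).astype(np.uint8)
n,l,st,c=cv2.connectedComponentsWithStats(gold)
for i in range(1,n):
    if st[i,4]>15: print(c[i]+[x0,y0],st[i,4])
E
```

```text
ee_pos: [0.4787, 0.3009, 0.33]
ee_rot: [-180.0, 0.0, 101.3]
[0.47875269 0.30084621 0.33004203] [1.79999258e+02 1.03387919e-02 1.01319829e+02] 0.0012596371113426695 -0.0014333233540931537
172 173/115 169/ 59 209/ 33 158/ 34 175/ 35 180/ 34 177/ 39 189/ 62 167/ 67
174 180/112 174/ 66 173/ 31 238/ 30 157/ 39 153/ 40 168/ 44 179/ 60 166/ 69
176 183/113 182/ 63 159/ 37 162/ 30 173/ 31 148/ 38 146/ 42 181/ 62 182/ 66
178 193/111 177/ 72 164/ 42 142/ 36 179/ 30 149/ 36 168/ 44 173/ 59 180/ 65
180 190/113 175/ 92 187/ 82 167/ 84 169/ 74 155/ 64 181/ 69 179/ 67 171/ 64
182 184/119 181/113 132/122  98/135  79/135  87/129 118/117 185/113 175/ 86
184 179/118 182/118 106/132  52/153  27/161  42/156  87/137 180/129 184/133
186 183/117 187/117 105/131  50/154  27/162  40/160  83/141 181/120 181/137
188 179/120 182/118  98/127  44/152  28/166  33/164  74/148 185/139 190/154
190 179/127 185/121 110/142  52/162  26/169  34/165  79/159 185/142 180/153
192 187/142 189/140 107/150  49/162  27/167  34/167  76/155 183/142 180/152
194 192/141 183/141  93/151  34/164  21/168  34/167  77/158 183/146 184/144
196 189/142 183/145  94/149  33/163  23/167  34/165  80/157 179/148 187/143
198 186/145 182/143  96/149  34/166  20/168  34/166  73/160 179/145 184/144
200 177/144 177/144  86/151  34/164  26/168  25/165  54/160 183/141 183/138
202 186/130 179/137  91/151  34/165  25/171  28/166  50/157 190/133 189/123
204 146/212 144/213 133/209 121/209 118/206 118/204 126/200 148/191 147/184
206 137/227 140/227 143/220 138/220 141/215 142/213 142/210 141/206 142/203
208 138/227 139/225 137/225 143/217 141/214 143/212 140/210 142/208 143/205
210 138/227 140/226 141/222 142/215 143/214 144/211 141/211 142/206 140/204
[414.64705882 211.82352941] 102
[437.38541667 212.71875   ] 96
[398.92771084 221.43373494] 83
```

```bash
python3 - <<'E'
from h import *
s=snap("wrist","w12.png");o=bot.get_obs();v=cv2.cvtColor(s['color'],cv2.COLOR_BGR2HSV)[...,2]
print('col321',v[140:184,321]);print('row174',v[174,305:340]);print('row168',v[168,305:340])
for p in ((321.5,174),(321.5,168),(321.5,181)):print(onz(s,p,.095))
X=o['ee_pos'];print(X,proj(s,[.4765,.3053,.095]))
x=np.array([-.199,.98]);c=np.array([.4765,.3053]);print([proj(s,[*(c+x*k),.095]) for k in(-.011,.011)])
E
```

```text
col321 [125  85  69  66  60  63  62  59  63  65  60  58  63  65  56  62  61  59
  64  60  58  57  61  86  90  89  90  81  54  37  36  32  32  36  32  35
  33  31  34  38  69 107 139 159]
row174 [122 125 124 123 126 124 122 124 119 119 112  90  63  43  34  37  32  41
  42  54  61  65  67  65  66  67  64  69  68  64  66  76  94 126 137]
row168 [124 122 123 120 124 124 125 123 122 111  97  76  54  51  56  53  54  46
  49  55  64  63  67  67  69  70  65  68  66  64  66  72  97 128 139]
[0.47929262 0.3027068  0.095     ]
[0.47784518 0.30992599 0.095     ]
[0.48100053 0.29418847 0.095     ]
[0.47872758 0.30087691 0.33006707] [319.66353832 171.48851426]
[array([319.69987169, 180.37565615]), array([319.626635 , 162.4619619])]
```

```bash
python3 -m inch '[[0.12,-0.13,1,-0.003],[0,0,2.5,0],[0,0,2.5,0],[0,0,1,0],[0,0,0.3,0],[0,0,0,0],[0,0,0,0]]'|grep -E "rot|pos|force:"
python3 - <<'E'
from h import *
o=bot.get_obs();y=np.radians(o['ee_rot'][2]);d=np.array([.4771,.3018])-o['ee_pos'][:2]
print(o['ee_pos'],d@[np.cos(y),np.sin(y)],d@[np.sin(y),-np.cos(y)])
s=snap("wrist","w13.png");v=cv2.cvtColor(s['color'],cv2.COLOR_BGR2HSV)[...,2]
for r in range(150,192,3): print(r,v[r,308:336])
x=np.array([-.199,.98]);c=np.array([.4765,.3053]);print([proj(s,[*(c+x*k),.095]) for k in(-.011,0,.011)])
E
```

```text
ee_pos: [0.4778, 0.3025, 0.2584]
ee_rot: [179.9, -0.0, 101.5]
force: [0.4, -0.1, -0.1]
finger_force: 30.0
[0.47776114 0.30247267 0.25843592] -0.0005271233595178539 -0.0007821348654834165
150 [119 109  96  82  77  84  99 124 138 151 151 150 146 143 139 121 100  80
  75  72  71  74  71  72  75 100 134 140]
153 [129 127 122 120 118 117 103  76  62  66  61  68  68  64  68  69  69  67
  71  69  68  69  70  72  79 102 131 140]
156 [125 125 122 122 119 119 103  74  62  61  64  64  66  63  63  67  67  66
  66  69  70  69  75  69  71  75  98 126]
159 [130 127 124 123 119 120 104  73  60  64  64  62  64  60  65  65  68  69
  70  68  66  68  67  72  70  75  94 123]
162 [129 129 125 123 121 117 103  73  59  62  65  64  66  61  63  66  66  66
  71  67  68  72  69  72  71  68  68  75]
165 [130 129 126 123 122 113  99  70  64  61  66  64  66  67  64  70  67  67
  65  65  69  72  69  70  70  72  70  68]
168 [127 128 124 123 118 103  72  57  59  66  64  68  64  68  66  69  64  65
  69  71  72  65  72  72  69  71  69  65]
171 [125 126 127 121 121 103  74  55  58  59  61  60  60  64  67  68  64  68
  7
[... 164 characters left out ...]
12 111 109 110 105  89  59  47  45  63  88  95  93  91  83  60  54  58
  61  69  68  71  68  67  70  70  71  69]
180 [108 113 113 110 105  87  61  42  30  35  37  36  36  33  38  39  44  57
  70  69  64  69  71  71  70  71  70  70]
183 [111 112 113 109 111 101  96  73  43  36  36  52  77  88  79  55  51  54
  66  68  66  70  70  71  71  69  68  70]
186 [113 109 113 110 109 106  96  75  47  38  44  90 140 162 152 101  59  56
  63  68  66  73  71  71  69  70  71  71]
189 [118 115 110 107 109 107 101  87  71  48  46  89 140 166 159 119  70  57
  65  65  73  70  69  70  69  72  70  68]
[array([319.61681906, 197.0581448 ]), array([319.61071513, 186.37854429]), array([319.60449454, 175.4948119 ])]
```

```bash
python3 -m inch '[[-0.05,-0.09,0.3,0],[0,0,0.3,0],[0,0,0.3,0],[0,0,0.3,0],[0,0,0,0],[0,0,0,0]]'|grep -E "rot|pos|force:"
python3 -m inch '[[0,0,0.3,0],[0,0,0.3,0],[0,0,0.3,0],[0,0,0,0]]'|grep -E "rot|pos|force:"
```

```text
ee_pos: [0.4762, 0.3015, 0.2449]
ee_rot: [-180.0, 0.0, 101.5]
force: [0.0, 0.1, -0.7]
finger_force: 30.0
ee_pos: [0.476, 0.3013, 0.2353]
ee_rot: [-179.9, 0.0, 101.5]
force: [0.1, 0.2, -1.5]
finger_force: 30.0
```

```bash
python3 -m inch '[[0,0,0.5,0],[0,0,0.5,0],[0.05,0,0.5,0],[0.05,0,0.5,0],[0,0,0,0]]'|grep -E "pos|force:"
python3 -m inch '[[0.05,0,0.5,0],[0.05,0,0.5,0],[0.05,0,0.5,0],[0.05,0,0.5,0],[0,0,0,0]]'|grep -E "pos|force:"
python3 -m inch '[[0.05,0,0.5,0],[0.05,0,0.5,0],[0,0,0.5,0],[0,0,0.5,0],[0,0,0.4,0],[0,0,0,0],[0,0,0,0]]'|grep -E "pos|force:"
```

```text
ee_pos: [0.4755, 0.3023, 0.2148]
force: [0.6, -0.8, -1.0]
finger_force: 30.0
ee_pos: [0.4751, 0.3042, 0.1949]
force: [-0.3, 0.3, -1.7]
finger_force: 30.0
ee_pos: [0.4752, 0.3052, 0.1716]
force: [0.2, -2.3, -2.6]
finger_force: 30.0
```

```bash
python3 -m inch '[[0.05,0.06,0.3,0],[0.05,0.06,0.2,0],[0,0,0.1,0],[0,0,0,0],[0,0,0,0]]'|grep -E "pos|force:"
python3 -m inch '[[0,0,0.1,0],[0,0,0.1,0],[0,0,0,0],[0,0,0,0]]'|grep -E "pos|force:"
```

```text
ee_pos: [0.4766, 0.3066, 0.166]
force: [1.6, -2.7, -1.6]
finger_force: 30.0
ee_pos: [0.4765, 0.3066, 0.164]
force: [2.0, -3.2, -1.0]
finger_force: 30.0
```

```bash
python3 -m inch '[[0,0,0.1,0],[0,0,0.05,0],[0,0,0,0],[0,0,0,0]]'|grep -E "pos|force:"
python3 -m inch '[[0,0,0,0],[0,0,0,0],[0,0,0,0],[0,0,0,0],[0,0,0,0],[0,0,0,0],[0,0,0,0],[0,0,0,0]]' 8.7|grep -E "pos|force:|width"
python3 -m inch '[[0,0,0,0],[0,0,0,0],[0,0,-1,0],[0,0,-2,0],[0,0,-3,0],[0,0,-3,0],[0,0,0,0]]'|grep -E "pos|force:|width"
python3 -m inch '[[-3,-1,0,0],[-4,-1,0,0],[-3,-1,0,0],[0,0,0,0],[0,0,0,0]]'|grep -E "pos|force:|width"
python3 - <<'E'
from h import *
s=snap("wrist","w20.png");g=s['color'][...,2].astype(int)
print(bot.get_obs()['time_s'],proj(s,[.4767,.3053,.175]))
v=(g>215).astype(np.uint8);v[:30]=0;v[190:]=0;v[:,:330]=0;v[:,400:]=0
n,l,st,c=cv2.connectedComponentsWithStats(v)
for i in range(1,n):
    if st[i,4]>60:
        r=cv2.minAreaRect(np.argwhere(l==i)[:,::-1].astype(np.float32))
        print(st[i],r[0],r[1],onz(s,r[0],.175),onz(s,r[0],.13))
t=snap("top","t20.png");im=t['color'];gg=cv2.cvtColor(im,cv2.COLOR_BGR2GRAY)[200:250,170:260]>125
n,l,st,c=cv2.connectedComponentsWithStats(gg.astype(np.uint8))
for i in range(1,n):
    if st[i,4]>15:print(c[i]+[170,200],st[i,4])
E
```

```text
ee_pos: [0.4766, 0.3067, 0.163]
force: [0.2, -2.6, 5.1]
finger_force: 30.0
ee_pos: [0.4765, 0.3066, 0.1625]
force: [0.7, -0.7, -0.1]
grip_width: 0.0697
finger_force: 0.0
ee_pos: [0.479, 0.3079, 0.2589]
force: [0.9, -0.4, 0.6]
grip_width: 0.087
finger_force: 0.0
ee_pos: [0.4671, 0.2024, 0.2527]
force: [-0.9, -0.4, 0.8]
grip_width: 0.0869
finger_force: 0.0
32.15 [366.01519434  72.12752933]
[388  44  12  73 453] (394.0995178222656, 80.20845031738281) (9.868606567382812, 72.1102294921875) [0.49586673 0.3041499  0.175     ] [0.50462471 0.31024732 0.13      ]
[357  49  21  41 785] (367.1875915527344, 68.87290954589844) (19.55580711364746, 40.37757873535156) [0.47698147 0.30736251 0.175     ] [0.48185727 0.31412034 0.13      ]
[379  91  21  99 950] (389.0, 140.0) (98.0, 20.0) [0.50242342 0.26616569 0.175     ] [0.51252925 0.2644548  0.13      ]
[349 134  16  31 421] (356.5, 149.0) (30.0, 15.0) [0.48193382 0.25576005 0.175     ] [0.48782766 0.25191011 0.13      ]
[253.68421053 200.52631579] 19
[255.17647059 232.64705882] 17
[256.36363636 245.77272727] 22
```

```bash
python3 -c "
from workcell import bot
print(bot.hand_in())"
```

```text
the job is handed in; nothing more can be done
None
```

The job is handed in at about 32 s. The spatula was dipped in the slanting pot, dabbed on the teardrop with about 6 N, and released back in its slot within about 2 mm of its start. The dip depth and tilt are my own estimates, no blank had moved when checked after the dab, nor the scraper at the end, the file was not re-checked, and the judge reported no result.

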